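Load two thrust discs into the slots of an inspection magazine

TASK

Load the two thrust discs from the steel transfer plate into the magazine: the bronze one into its bottom slot, the black steel one into its top slot. For each, move the magazine up or down by its red handle until the slot is level with the plate, then slide the disc in, without ramming it, until it is home against the back stop. Leave both discs lying flat in their slots, let none fall off the plate, and do not disturb the two bushes and the caliper on the bench.

Things in the scene. Friction and masses are not known exactly. Their poses are not given: they have to be found in the camera images.
- bronze_disc: Flat golden-bronze disc, 70 mm diameter, 8 mm thick, about 0.25 kg, at first lying on the transfer plate. Origin: centre of its underside; z up.
- steel_disc: Flat black steel disc, 70 mm diameter, 8 mm thick, about 0.25 kg, at first on the plate too. One disc lies nearer the magazine, the other behind it (which is which varies), at least 35 mm apart rim to rim, each up to 30 mm off the middle line. Origin: centre of its underside; z up.
- station: Bolted-down loading station on a blue base 150 x 425 x 12 mm: steel transfer plate, then the magazine on its lift (two columns 165 mm high behind it). Origin: on the bench, below the middle of the magazine's mouth. Its y points from the plate into the magazine (the way discs are pushed), x across, z up.
- plate_mouth (a point): Middle of the plate's edge that faces the magazine, on its top surface, 100 mm above the bench; axes as the station. Plate 150 mm wide, 291 mm long (to -y), with 5 mm high folded long edges. Two white guide cheeks 6 mm high stand on it, 114 mm apart 40 mm before the edge, narrowing to 73 mm at the edge. A 9 mm gap lies between this edge and the magazine's mouth.
- magazine (a joint): Height of the magazine on its lift in m: 0 at the lower stop, 0.075 at the upper. Balanced by a gas strut, it stays where it is left; 4 to 14 N moves it up or down. At 0.063 the bottom slot and at 0.012 the top slot is level with the plate (ledges 2 mm below the plate's surface, the best height for entry).
- magazine_mouth (a point): Middle of the magazine's front opening, at the height of the top of its frame; moves with the magazine. It is a box open to the plate: clear walls 74 mm apart inside, 82 mm wide outside, four slots of 17 mm pitch. Each slot is a pair of black ledges, 3 mm thick and 12 mm wide, along both walls (50 mm free between), with 14 mm clear height above. A flat back stop is 67 mm inside.
- magazine_handle (a point): Centre of the red handle bar on top of the magazine, the grip point; moves with it. Bar 14 mm wide (station x), 14 mm high, 35 mm long (station y), free on both sides, its middle 18 mm above the top frame and 57.5 mm beyond the mouth. The frame is open 25 mm to either side of the bar, but for a 10 mm strip under the bar's front end.
- bottom_slot (a point): Seat of the lowest slot: where the centre of a disc's underside is when the disc is home, on top of the ledges, midway between the walls, 32 mm inside the mouth (41 mm beyond the plate's edge). Moves with the magazine; 70 mm below the top of the frame, 88 mm below the handle point. A disc at home still stands 3 mm out of the mouth.
- top_slot (a point): Seat of the fourth and highest slot, 51 mm above bottom_slot, 19 mm below the top of the frame and 37 mm below the handle point; the same in all else. The top frame closes it above.
- bush_a: Dark steel flanged bush standing on the bench on the far side of the station, flange 60 mm, 58 mm high. Origin: centre of its underside. Not to be disturbed.
- bush_b: A second bush of the same kind, on the robot's side of the station. Not to be disturbed.
- caliper: Digital caliper lying on the bench beyond the magazine, 200 mm long (y), 70 mm across its jaws, 14 mm high. Origin: middle of its beam on the bench. Not to be disturbed.
Not all that is in view belongs to the job. What is meant by the steel_disc is not turquoise, and is the larger of those in its own colour. There is more than one size of the bronze_disc; the job needs the larger.

How it is judged:
By the outcome, as a careful person would: the job done as asked, in the order asked, and still so for the second after the job is handed in, with the robot touching nothing.
It also fails if it takes over 72 s, if anything falls off the work surface, if the arm or the gripper's body presses on something with over 40 N, if the wrist force passes 120 N, or if a joint passes its speed limit or range.

ROBOT

A 6-joint arm with a two-finger parallel gripper is mounted at the origin on the work surface. World frame = base frame: x ahead of the robot, y to its left, z up, the work surface at z = 0. Lengths are in m, angles in degrees, forces in N, time in s.
With the tool pointing down it reaches from about 0.375 to 0.75 m from the base axis. Payload 9 kg.
Tool frame: the origin (TCP) lies where the fingers leave the gripper's body, on its centre line; the fingertips stand 73 mm ahead of it and the grasp point (between the pads) lies 54 mm ahead of it (robot.tip_reach is the distance from the TCP to the fingertips, in m); z points along the fingers, y is the line along which they close (so a half turn about z gives the same grasp; the last joint's range is limited). The gripper opens to 85 mm and grips with 20 to 120 N. Pads are 22 mm wide; open, the fingers measure 114 mm over their backs; the gripper's body (76 mm by 85 mm) begins 54 mm behind the grasp point. The pads swing forward as they close: fully open they stand 13 mm farther back than shut.
Start: joints at [57.37, 5.964, 5.575, 89.605, 0, 77.527], TCP at [0.207, 0.563, 0.304] pointing down, gripper open.
Joint ranges: [-171.21, 171.21], [-48.23, 106.86], [-62.78, 66.21], [-105.2, 120.99], [-86.42, 89.51], [-180, 180]. Speed limits (degrees/s): [127.2, 127.2, 147.25, 180, 180, 180].

INTERFACE

Orientations are given as [roll, pitch, yaw] about the fixed x, y, z axes, in that order (R = Rz(yaw) Ry(pitch) Rx(roll)).
In Python, from plant import robot gives the robot as it stands. Calls block until the motion is done:
- robot.move_pose(position, orientation): joint-space move of the TCP to a pose.
- robot.line_to(position, vel=0.15, rotation=None, guard=None): straight line of the TCP; rotation=None keeps the orientation; vel is the mean speed in m/s. With guard (N) it stops when the force on the tool has changed by that much, and returns True; else False.
- robot.goto_joints(angles): joint-space move.
- robot.set_gripper(opening): finger opening in m; the grip force is fixed at half the most; returns when the fingers have stopped.
- robot.pause(seconds).
- robot.ik(position, orientation): joint angles nearest the present ones, or None.
- robot.observe(): the state.
- robot.grab_frame(name): name is "scene" or "top" or "wrist"; returns the picture (420x560x3 uint8, blue, green, red); there is no depth.
- robot.get_calibration(name): a dict with "vertical_fov" (degrees; the focal length in pixels is half the picture's height over the tangent of half this angle, whatever the lens; pixels are square), "cx", "cy" (the principal point, pixels), "rvec" (rotation vector, rad) and "tvec" (3), from world to camera coordinates, as OpenCV has them. Camera axes: x right, y down, z forward; pixel columns grow to the right and rows downward; lengths in m; the calibration is good to about 2 mm. The wrist camera is an equidistant fisheye: a pixel r from the principal point sees the ray r / f radians off the axis. A picture is of the moment at which its call begins: read the wrist's pose just before it. get_calibration takes no time and is no camera call; for the wrist camera it gives the pose at the moment of the call.
A pose or a line that the arm cannot do raises robot.IKError and nothing moves.
- robot.job_done(): hands the job in; it is judged then, once.
The state is a dict: "time": time; "q": joint angles; "qvel": joint speeds; "joint_torque": joint torques, N m; "tool_pos": TCP position; "tcp_rot": TCP orientation; "ft_force": force on the tool from outside, world axes, zero at the start; "torque": the same for the moment, N m; "gripper_width": finger opening in m; "gripper_force": force on a finger pad.
Only numpy, scipy, OpenCV 4.12 (cv2) and the standard library are available. Lean on these libraries where they do the work, as an engineer would, in place of code of your own. Each camera call takes 0.05 s, during which the arm holds its last target. There are 200 camera calls.

## Working session

There is one attempt and no reset: what is moved stays moved. The work goes in short steps, each a Python script; the robot and the scene stay as the last script left them, time stands still between calls to the robot, and variables do not carry over. Pictures are saved under pics/ and viewed, at most 10 in all, crops included, and the job is handed in when it is done.

```bash
ls; mkdir -p pics; python3 - <<'E'
from plant import robot
import cv2
for n in ("scene","top"):
    f=robot.grab_frame(n); cv2.imwrite(f"pics/{n}0.png",f); print(n,robot.get_calibration(n))
a=cv2.imread("pics/scene0.png");b=cv2.imread("pics/top0.png")
o=robot.observe(); print(o["time"],o["tool_pos"],o["tcp_rot"])
E
```

```text
pics
scene {'vertical_fov': 45.70097117177472, 'cx': 280.25044847893554, 'cy': 210.06452967002286, 'rvec': array([ 1.7068535 ,  1.6822538 , -0.76720622]), 'tvec': array([-0.09351985, -0.29010663,  1.26671456])}
top {'vertical_fov': 46.35432918925933, 'cx': 280.06605016296976, 'cy': 210.99438690725, 'rvec': array([ 2.14148303, -2.09569867,  0.18581526]), 'tvec': array([0.06649754, 0.58209176, 0.80116198])}
0.1 [0.20659792 0.56306534 0.30319393] [-1.79931471e+02 -1.62968920e-02  1.59844988e+02]
```

View pics/scene0.png

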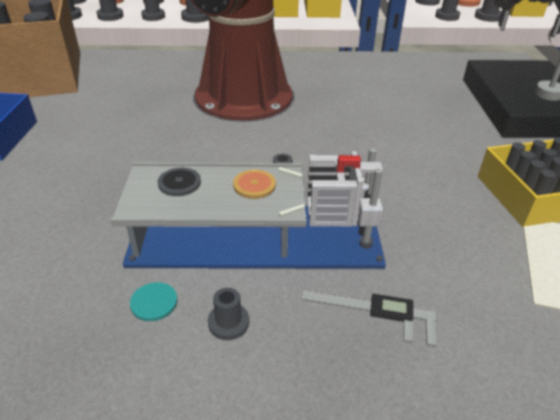

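View pics/top0.png

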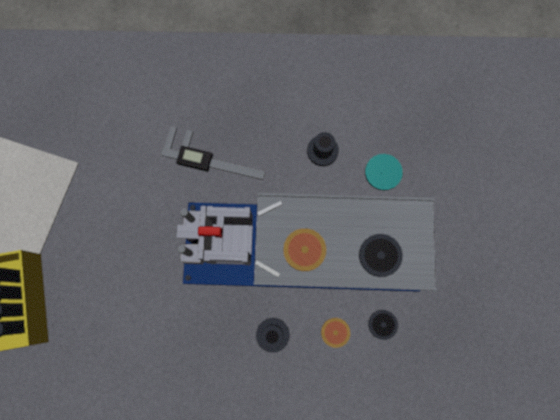

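Top view shows two candidates each. Bronze: large on the plate (305,250), small on the bench (336,333). Black: large on the plate (381,256), small on the bench (383,324), plus the turquoise disc (384,172). I choose the two on the plate, bronze being nearer the magazine. The handle is at (209,231) in top and (348,162) in scene. Next, close crops.

```bash
python3 - <<'E'
import cv2
a=cv2.imread("pics/top0.png")[180:300,170:450]
b=cv2.imread("pics/scene0.png")[140:275,110:400]
cv2.imwrite("pics/topc.png",cv2.resize(a,None,fx=2.857,fy=2.857,interpolation=cv2.INTER_CUBIC))
cv2.imwrite("pics/scenec.png",cv2.resize(b,None,fx=2.75,fy=2.75,interpolation=cv2.INTER_CUBIC))
E
```

```text
(no output)
```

View pics/topc.png

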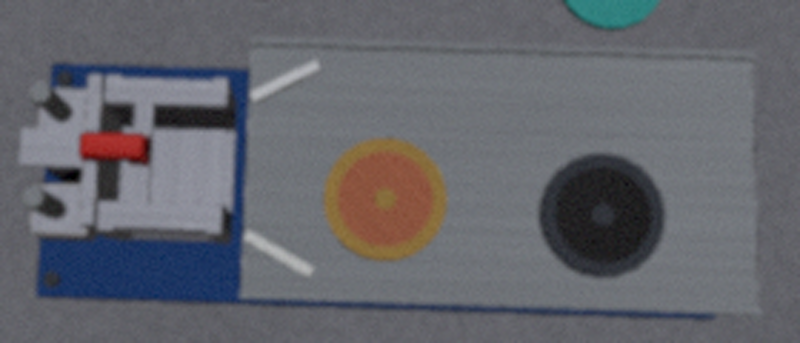

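View pics/scenec.png

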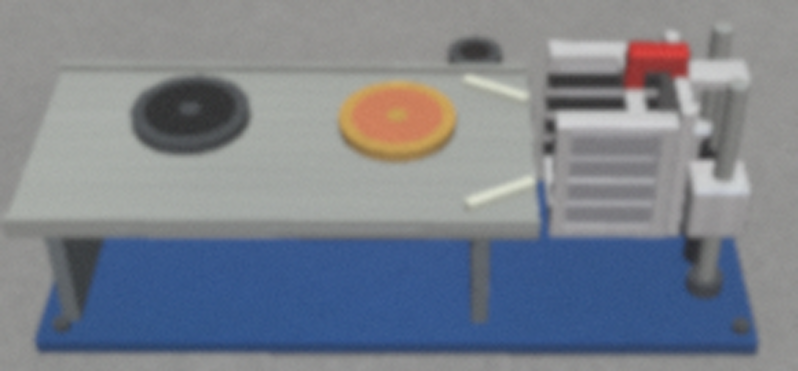

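```bash
cat > h.py <<'E'
import numpy as np, cv2
from plant import robot
def K(c):
    f=210/np.tan(np.radians(c["vertical_fov"])/2); return np.array([[f,0,c["cx"]],[0,f,c["cy"]],[0,0,1]])
C={n:robot.get_calibration(n) for n in("scene","top")}
def proj(n,p):
    c=C[n]; return cv2.projectPoints(np.atleast_2d(np.float64(p)),c["rvec"],c["tvec"],K(c),None)[0][:,0]
def P(n):
    c=C[n]; return K(c)@np.hstack([cv2.Rodrigues(c["rvec"])[0],c["tvec"].reshape(3,1)])
def tc(u,v): return np.array([(u+.5)/2.857-.5+170,(v+.5)/2.857-.5+180])
def sc(u,v): return np.array([(u+.5)/2.75-.5+110,(v+.5)/2.75-.5+140])
def tri(t,s):
    X=cv2.triangulatePoints(P("top"),P("scene"),t.reshape(2,1),s.reshape(2,1)); return (X[:3]/X[3]).ravel()
def back(n,uv,z):
    p=P(n); A=np.c_[p[:,0],p[:,1],-np.array([uv[0],uv[1],1])]; return np.linalg.solve(A,-(p[:,2]*z+p[:,3]))[:2]
E
python3 - <<'E'
from h import *
from scipy.optimize import least_squares
np.set_printoptions(precision=4,suppress=True)
print("bronze",tri(tc(385,199),sc(397,117)),"steel",tri(tc(602,214),sc(190,107)))
print("b top z.108",back("top",tc(385,199),.108),back("scene",sc(397,117),.108),"s",back("top",tc(602,214),.108),back("scene",sc(190,107),.108))
print("handle",tri(tc(114,146),sc(657,57)))
# station fit: mouth corners (z .105), far corners
obs=[("top",tc(252,42),(1,0)),("top",tc(241,298),(-1,0)),("top",tc(755,54),(1,1)),("top",tc(759,312),(-1,1)),
("scene",sc(6,221),(1,1)),("scene",sc(541,221),(1,0)),("scene",sc(62,67),(-1,1)),("scene",sc(529,67),(-1,0))]
def res(p,full=False):
    x,y,a,sgn=p[0],p[1],p[2],1
    r=[]
    for n,uv,(s,e) in obs:
        L=np.array([s*.075,-.291*e-.009]); 
        w=[x+np.cos(a)*L[0]-np.sin(a)*L[1],y+np.sin(a)*L[0]+np.cos(a)*L[1],.105]
        r.append(proj(n,w)[0]-uv)
    return np.ravel(r)
for n,uv,k in obs: print(n,k,back(n,uv,.105))
best=min((least_squares(res,[.5,.2,a]) for a in(0,1.57,3.14,-1.57)),key=lambda s:s.cost)
print(best.x,np.degrees(best.x[2]),best.cost); print(best.fun.reshape(-1,2))
E
```

```text
bronze [0.5086 0.0377 0.107 ] steel [ 0.5025 -0.0841  0.1097]
b top z.108 [0.5085 0.0377] [0.51   0.0378] s [ 0.5027 -0.0842] [ 0.5001 -0.0848]
handle [0.5276 0.1836 0.1628]
top (1, 0) [0.5982 0.1157]
top (-1, 0) [0.4516 0.1173]
top (1, 1) [ 0.5971 -0.174 ]
top (-1, 1) [ 0.4503 -0.171 ]
scene (1, 1) [ 0.5991 -0.1703]
scene (1, 0) [0.6    0.1174]
scene (-1, 1) [ 0.4545 -0.1699]
scene (-1, 0) [0.454 0.119]
[ 0.5257  0.1275 -0.0058] -0.3332873481202709 8.646301839817411
[[-1.3862 -1.4546]
 [-1.0289  0.6211]
 [-0.6558 -1.1305]
 [ 0.7282  0.8956]
 [-1.8068 -0.0625]
 [ 0.4432  0.285 ]
 [-0.6368 -1.8789]
 [-0.1989 -1.1175]]
```

Triangulation agrees with the text (disc tops at z≈0.108, plate corners, handle), with station yaw about 0. Station middle is x≈0.526, mouth at y≈0.1275. I'll refine with two wrist views from above the magazine/plate.

```bash
python3 - <<'E'
from h import *
import pickle
print(robot.tip_reach)
for y in (90,-90): print(y,robot.ik([.525,.15,.36],[180,0,y]))
q1=robot.ik([.525,.15,.36],[180,0,90]);q2=robot.ik([.525,.15,.36],[180,0,-90])
yaw=90 if abs(q1[5])<abs(q2[5]) else -90
out=[]
robot.set_gripper(.03); print(robot.tip_reach)
for i,p in enumerate(([.525,.16,.36],[.525,.06,.36])):
    (robot.move_pose(p,[180,0,yaw]) if i==0 else robot.line_to(p,vel=.2))
    robot.pause(.2)
    c=robot.get_calibration("wrist"); f=robot.grab_frame("wrist"); out.append(c)
    cv2.imwrite(f"pics/w{i}.png",f)
pickle.dump(out,open("w.pkl","wb"))
o=robot.observe(); print(yaw,o["time"],o["tool_pos"],o["gripper_width"],out[0])
a=[cv2.imread(f"pics/w{i}.png") for i in(0,1)]
cv2.imwrite("pics/w01.png",cv2.resize(np.vstack(a),None,fx=.7,fy=.7) if 0 else cv2.resize(np.hstack(a),(800,300)))
E
```

```text
0.0726
90 [ 2.21467403 -2.29992328  3.01225774 95.31218102  0.         92.21467403]
-90 [  2.21467403  -2.29992328   3.01225774  95.31218102   0.
 -87.78532597]
0.0726
-90 4.2583 [0.52497372 0.06092988 0.36001357] 0.03009794432682125 {'vertical_fov': 65.70646984690485, 'cx': 275.76262164225085, 'cy': 212.54271766582346, 'rvec': array([1.22367436e-03, 3.10776630e+00, 4.57710185e-01]), 'tvec': array([ 0.52328236, -0.20882369,  0.38758522])}
```

View pics/w01.png

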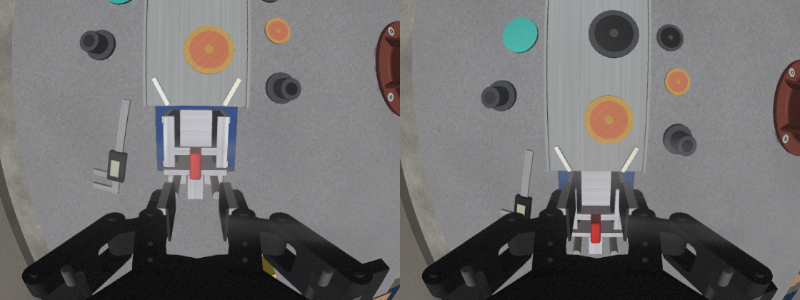

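The two wrist views (400 px each) show the cheeks at the mouth, the red handle at about (195,163) left and (596,230) right, and both large discs on the plate. One enlarged crop.

```bash
python3 - <<'E'
import cv2,numpy as np
a=cv2.imread("pics/w0.png")[95:285,205:345];b=cv2.imread("pics/w1.png")[165:355,205:345]
cv2.imwrite("pics/wc.png",np.hstack([cv2.resize(i,(400,543),interpolation=cv2.INTER_CUBIC) for i in(a,b)]))
E
```

```text
(no output)
```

View pics/wc.png

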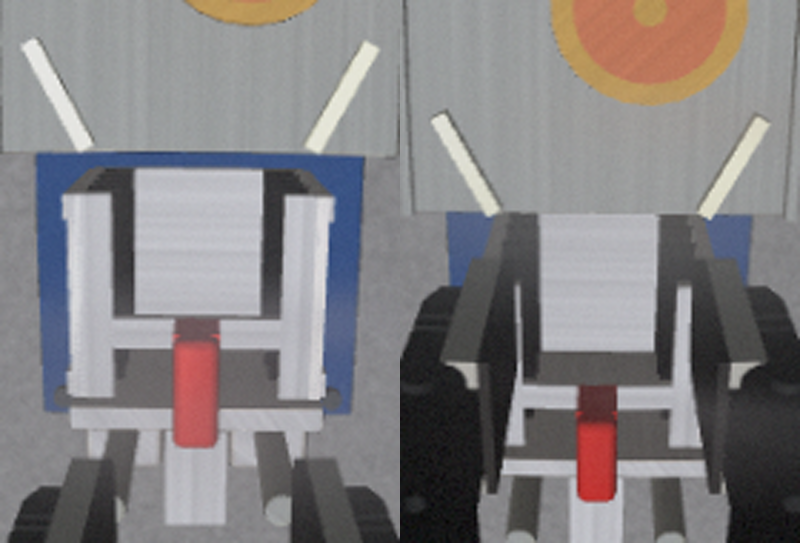

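```bash
cat >> h.py <<'E'
import pickle
W=pickle.load(open("w.pkl","rb")); OFF=[(205,95),(205,165)]
def ray(c,uv):
    f=210/np.tan(np.radians(c["vertical_fov"])/2); d=np.array([uv[0]-c["cx"],uv[1]-c["cy"]]); r=np.linalg.norm(d); th=r/f
    v=np.r_[d/r*np.sin(th),np.cos(th)]; R=cv2.Rodrigues(c["rvec"])[0]; return -R.T@np.ravel(c["tvec"]),R.T@v
def wr(i,u,v): return ray(W[i],((u+.5)/2.857-.5+OFF[i][0],(v+.5)/2.857-.5+OFF[i][1]))
def atz(r,z): o,d=r; return (o+d*(z-o[2])/d[2])[:2]
def tri2(*rs):
    A=sum(np.eye(3)-np.outer(d,d) for o,d in rs); b=sum((np.eye(3)-np.outer(d,d))@o for o,d in rs); return np.linalg.solve(A,b)
E
python3 - <<'E'
from h import *
np.set_printoptions(precision=4,suppress=True)
print("handle top rear",tri2(wr(0,195,447),wr(1,197,500)),"front",tri2(wr(0,196,341),wr(1,197,421)))
for z in(.165,.17,.175): print(z,atz(wr(0,195,447),z),atz(wr(1,197,500),z),atz(wr(0,196,341),z),atz(wr(1,197,421),z), "w",atz(wr(0,218,390),z)-atz(wr(0,174,390),z))
print("cheekL",tri2(wr(0,93,146),wr(1,99,212)),"R",tri2(wr(0,306,150),wr(1,300,216)))
for i,(l,r) in enumerate((((93,146),(306,150)),((99,212),(300,216)))): print(atz(wr(i,*l),.106),atz(wr(i,*r),.106))
print("edge z.1",atz(wr(0,199,152),.1),atz(wr(1,199,213),.1),tri2(wr(0,199,152),wr(1,199,213)))
print("bronze boss w1",atz(wr(1,251,12),.108))
# cheek far inner tips
print("cheek far",atz(wr(0,37,38),.106),atz(wr(0,364,41),.106),atz(wr(1,447-400,112),.106),atz(wr(1,755-400,116),.106))
E
```

```text
handle top rear [0.5258 0.2021 0.1691] front [0.5256 0.1686 0.1672]
0.165 [0.526  0.2039] [0.5257 0.2054] [0.5256 0.1693] [0.5256 0.1701] w [-0.0134  0.    ]
0.17 [0.526  0.2017] [0.5256 0.2013] [0.5256 0.1678] [0.5255 0.1667] w [-0.0132  0.    ]
0.175 [0.5259 0.1995] [0.5256 0.1972] [0.5255 0.1662] [0.5255 0.1633] w [-0.0129  0.    ]
cheekL [0.5623 0.1158 0.1069] R [0.4873 0.1173 0.1071]
[0.562  0.1159] [0.4874 0.1174]
[0.5627 0.1162] [0.4869 0.1178]
edge z.1 [0.5249 0.1189] [0.525  0.1188] [0.525  0.119  0.0996]
bronze boss w1 [0.5067 0.0401]
cheek far [0.5811 0.0772] [0.4675 0.0784] [0.5806 0.0771] [0.4678 0.0786]
```

Wrist stereo: handle top z 0.168, so centre ≈ (0.5257, 0.1855, 0.1615) and h ≈ 0.0385. Plate edge y is 0.119 at z 0.0996, cheek mid x 0.525. All consistent with the given sizes. Next I grip the handle, go up to the upper stop, then back 12 mm.

```bash
python3 - <<'E'
from h import *
np.set_printoptions(precision=4,suppress=True)
def st(t):
    o=robot.observe(); print(t,round(o["time"],1),o["tool_pos"],o["ft_force"],round(o["gripper_width"],4),o["gripper_force"])
    return o["tool_pos"]
rot=[180,0,-90.7]; x,y=.5257,.1855
robot.move_pose([x,y,.29],rot)
print(robot.line_to([x,y,.220],vel=.08,guard=6)); st("down")
robot.set_gripper(0.0); z0=st("grip")[2]
print(robot.line_to([x,y,z0+.048],vel=.03,guard=28)); z1=st("stop")[2]
robot.pause(.2); z1=st("stop2")[2]
E
```

```text
True
down 5.7 [0.5251 0.1851 0.2223] [ 0.1289 -1.7557  1.4205] 0.0301 0.8018422219902277
grip 6.0 [0.5269 0.1849 0.2234] [11.0571 -2.1208 -1.0504] 0.0125 63.90524215064943
True
stop 7.2 [0.5272 0.1849 0.2608] [ 2.397  -0.5559  1.3186] 0.0122 71.2506837118417
stop2 7.3 [0.5271 0.1849 0.2608] [4.2765 1.1875 1.2836] 0.012 71.24825980514288
```

```bash
python3 - <<'E'
from h import *
np.set_printoptions(precision=4,suppress=True)
def st(t):
    o=robot.observe(); print(t,round(o["time"],1),o["tool_pos"],o["ft_force"],round(o["gripper_width"],4))
    return o["tool_pos"]
p=st("a"); z1=.2608
print(robot.line_to([p[0],p[1],z1-.012],vel=.02)); robot.pause(.2); p=st("set")
robot.line_to([p[0],p[1],p[2]+(z1-.012-p[2])],vel=.01) if abs(p[2]-z1+.012)>.0007 else None
robot.set_gripper(.03); p=st("open")
robot.line_to([p[0],p[1],.31],vel=.15)
robot.line_to([.525,.06,.36],vel=.25); robot.pause(.2)
c=robot.get_calibration("wrist"); w=robot.grab_frame("wrist"); s=robot.grab_frame("scene"); st("end")
cv2.imwrite("pics/w2.png",w); cv2.imwrite("pics/s2.png",s); pickle.dump(c,open("w2.pkl","wb"))
# fitted location check: predicted pixel of handle top rear for each h via scene
a=cv2.resize(s[140:250,290:390],(400,440),interpolation=cv2.INTER_CUBIC); b=cv2.resize(w[165:355,205:345],(324,440),interpolation=cv2.INTER_CUBIC)
cv2.imwrite("pics/c2.png",np.hstack([a,b]))
E
```

```text
a 7.3 [0.5271 0.1849 0.2608] [4.2765 1.1875 1.2836] 0.012
False
set 8.3 [0.5272 0.1849 0.2497] [-0.1294  0.0839  7.4514] 0.0123
open 8.9 [0.5269 0.1848 0.2486] [-0.1181 -1.992   1.37  ] 0.0299
end 10.4 [0.5249 0.0609 0.3596] [-0.0251 -0.0445  0.0469] 0.0303
```

View pics/c2.png

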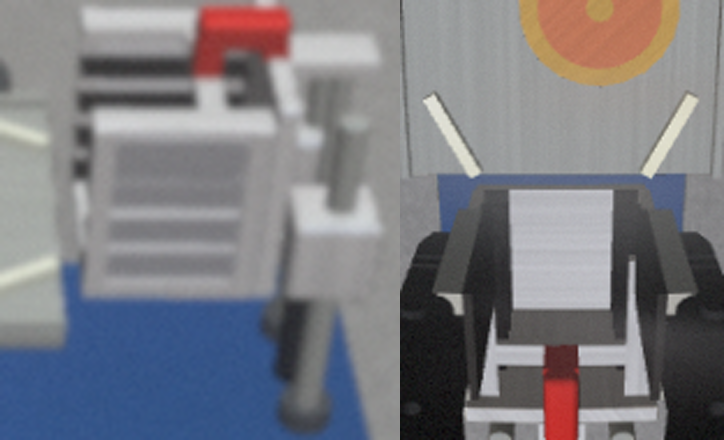

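```bash
python3 - <<'E'
from h import *
np.set_printoptions(precision=4,suppress=True)
for z in(.165,.168,.171,.190,.193,.196): print(z,proj("scene",[.5187,.168,z]),proj("scene",[.5187,.203,z]))
c=pickle.load(open("w2.pkl","rb"))
r=ray(c,(161/2.314+204.7,376/2.316+164.7))
for z in(.187,.19,.193,.196): print(z,atz(r,z))
E
```

```text
0.165 [[337.8449 155.9615]] [[360.4395 155.9964]]
0.168 [[338.0225 154.3307]] [[360.6737 154.3678]]
0.171 [[338.2011 152.6916]] [[360.9091 152.7309]]
0.19 [[339.3532 142.1157]] [[362.4278 142.1693]]
0.193 [[339.5385 140.4144]] [[362.6721 140.4704]]
0.196 [[339.7248 138.7043]] [[362.9176 138.7626]]
0.187 [0.5256 0.1712]
0.19 [0.5256 0.169 ]
0.193 [0.5255 0.1667]
0.196 [0.5255 0.1645]
```

Magazine: the handle rose 25.2 mm from h≈0.038, so h≈0.063; scene and wrist views agree to within 1–2 mm. Next I push bronze with a 24 mm two-finger V.

```bash
cat >> h.py <<'E'
def st(t):
    o=robot.observe(); print(t,round(o["time"],1),np.round(o["tool_pos"],4),np.round(o["ft_force"],1),round(o["gripper_width"],4))
    return o["tool_pos"]
def touch(x,y,rot):
    robot.set_gripper(.024)
    robot.move_pose([x,y,.215],rot); robot.line_to([x,y,.183],vel=.1); robot.pause(.2)
    print(robot.line_to([x,y,.168],vel=.02,guard=3)); return st("touch")[2]
E
python3 - <<'E'
from h import *
rot=[180,0,-90.7]
z=touch(.5075,-.020,rot)+.002
robot.line_to([.5075,-.020,z],vel=.05); robot.pause(.1); st("up")
print(robot.line_to([.5249,.054,z],vel=.06,guard=10)); st("aligned")
c=robot.get_calibration("wrist"); w=robot.grab_frame("wrist"); s=robot.grab_frame("scene"); 
cv2.imwrite("pics/w3.png",w); cv2.imwrite("pics/s3.png",s); 
cv2.imwrite("pics/c3.png",np.hstack([cv2.resize(w,(480,360)),cv2.resize(s[140:230,270:350],(320,360),interpolation=cv2.INTER_CUBIC)]))
E
```

```text
True
touch 12.6 [ 0.5075 -0.02    0.1726] [-1.4  0.7  5.8] 0.0242
up 12.9 [ 0.5074 -0.02    0.1743] [0.6 0.2 0.4] 0.0243
False
aligned 14.3 [0.5249 0.0539 0.1746] [ 0.4 -0.4 -0.1] 0.0241
```

View pics/c3.png

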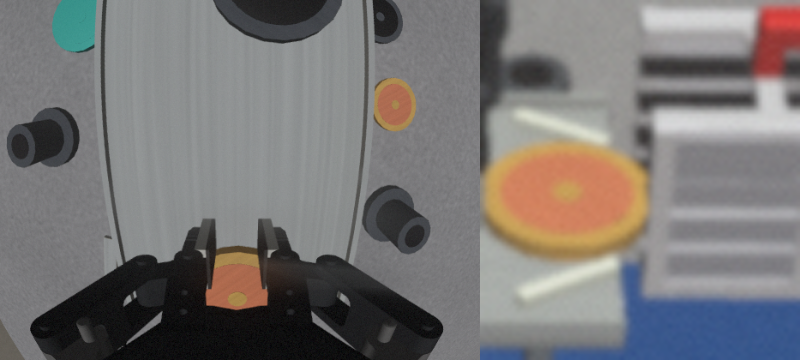

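Bronze sits in the V, centred between the cheeks (scene crop disc centre (567,193)), its front rim at the mouth. Continue slowly to the back stop.

```bash
python3 - <<'E'
from h import *
z=.1746
print(robot.line_to([.5253,.105,z],vel=.035,guard=8)); st("near")
print(robot.line_to([.5255,.1215,z],vel=.012,guard=6)); st("home")
robot.pause(.2); st("home2")
E
```

```text
False
near 16.1 [0.5253 0.1049 0.1746] [-0.7 -0.2  0. ] 0.0241
True
home 16.9 [0.5253 0.1133 0.1744] [ 0.2 -1.1  0.7] 0.024
home2 17.1 [0.5251 0.1132 0.1739] [ 0.1 -1.   1. ] 0.0238
```

```bash
python3 - <<'E'
from h import *
z=.1746
robot.line_to([.5253,.108,z],vel=.05); robot.pause(.2); st("back")
print(robot.line_to([.5255,.1225,z],vel=.012,guard=10)); st("home")
robot.pause(.2); st("home2")
robot.line_to([.5253,.095,z],vel=.08); robot.line_to([.5253,.06,.20],vel=.1); robot.line_to([.525,.06,.36],vel=.25); robot.pause(.1)
c=robot.get_calibration("wrist"); w=robot.grab_frame("wrist"); pickle.dump(c,open("w4.pkl","wb")); cv2.imwrite("pics/w4.png",w)
s=robot.grab_frame("scene"); t=robot.grab_frame("top"); cv2.imwrite("pics/s4.png",s); cv2.imwrite("pics/t4.png",t)
a=cv2.resize(s[140:250,290:390],(400,440),interpolation=cv2.INTER_CUBIC); b=cv2.resize(w[165:355,205:345],(324,440),interpolation=cv2.INTER_CUBIC)
cv2.imwrite("pics/c4.png",np.hstack([a,b]));st("e")
E
```

```text
back 17.5 [0.5253 0.108  0.1746] [-0.1  0.5  0.1] 0.0237
True
home 18.1 [0.5252 0.1133 0.1743] [-0.2 -3.2  0.8] 0.024
home2 18.4 [0.525  0.1133 0.1739] [ 0.3 -2.   1.4] 0.0241
e 20.4 [0.5246 0.0601 0.3587] [-0.3  0.2 -0.5] 0.0239
```

View pics/c4.png

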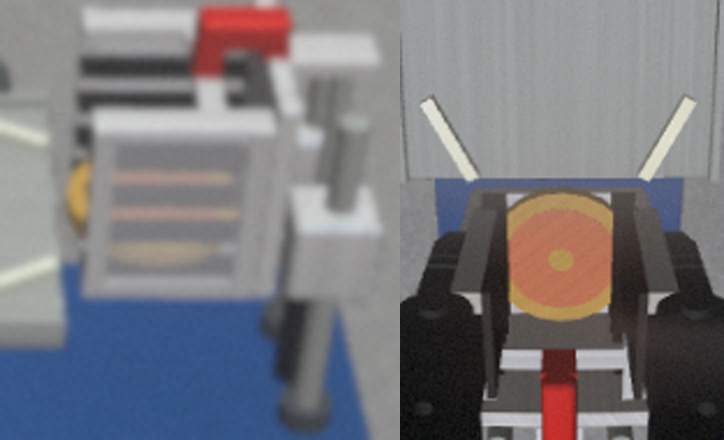

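```bash
python3 - <<'E'
from h import *
c=pickle.load(open("w4.pkl","rb"))
f=lambda u,v,z: np.round(atz(ray(c,((u-400)/2.314+204.7,v/2.316+164.7)),z),4)
print("boss",f(561,260,.106),"rear rim",f(561,321,.106),"front rim",f(561,188,.106),f(561,188,.098),"edge",f(561,179,.1))
print("handle front top",f(561,376,.193))
E
```

```text
boss [0.5244 0.1594] rear rim [0.5249 0.1945] front rim [0.5238 0.1216] [0.5238 0.1249] edge [0.5237 0.1195]
handle front top [0.5247 0.1645]
```

Bronze boss at y 0.1595, i.e. 40.5 mm past the plate edge (41 expected), and the stop was firm at the same place twice: home. Now lower the magazine to the lower stop, then up 12 mm.

```bash
python3 - <<'E'
from h import *
rot=[180,0,-90.7]; x,y=.5268,.185
robot.set_gripper(.03)
robot.move_pose([x,y,.31],rot); robot.line_to([x,y,.27],vel=.1); robot.pause(.1)
print(robot.line_to([x,y,.2486],vel=.04,guard=6)); st("down")
robot.set_gripper(0.0); p=st("grip")
print(robot.line_to([p[0],p[1],p[2]-.050],vel=.04,guard=28)); p=st("mid")
print(robot.line_to([p[0],p[1],.1780],vel=.02,guard=28)); robot.pause(.2); p=st("stop")
E
```

```text
False
down 22.5 [0.5267 0.185  0.2484] [-0.3 -0.   1.2] 0.0298
grip 22.8 [0.5271 0.1849 0.2489] [ 1.2 -1.6  1.6] 0.0123
False
mid 24.2 [0.5271 0.1849 0.1994] [-0.9 -2.2  5.4] 0.0123
True
stop 25.1 [0.5271 0.1849 0.1859] [-0.7 -0.4  5.5] 0.0125
```

```bash
python3 - <<'E'
from h import *
rot=[180,0,-90.7]; p=st("a"); t=.1979
robot.line_to([p[0],p[1],t],vel=.02); robot.pause(.2); q=st("set")
if abs(q[2]-t)>.0005: robot.line_to([p[0],p[1],2*t-q[2]],vel=.01); robot.pause(.1); q=st("set2")
robot.set_gripper(.03); p=st("open")
robot.line_to([p[0],p[1],.28],vel=.15); 
robot.move_pose([.525,-.03,.33],rot); robot.pause(.1)
c=robot.get_calibration("wrist"); w=robot.grab_frame("wrist"); pickle.dump(c,open("w5.pkl","wb")); cv2.imwrite("pics/w5.png",w)
# steel disc: dark ring centroid by colour, in ROI around the prediction
def inv(c,X):
    R=cv2.Rodrigues(c["rvec"])[0]; v=R@np.array(X)+np.ravel(c["tvec"]); f=210/np.tan(np.radians(c["vertical_fov"])/2)
    th=np.arctan2(np.hypot(*v[:2]),v[2]); return np.array([c["cx"],c["cy"]])+v[:2]/np.hypot(*v[:2])*f*th
e=inv(c,[.501,-.082,.108]); print("pred",e)
m=(w.max(2)<85).astype(np.uint8); n,l,s,ce=cv2.connectedComponentsWithStats(m)
for i in range(1,n):
    if 800<s[i,4]<30000: print(s[i],ce[i],np.round(atz(ray(c,ce[i]),.107),4))
E
```

```text
a 25.1 [0.5271 0.1849 0.1859] [-0.7 -0.4  5.5] 0.0125
set 26.1 [0.5271 0.1849 0.1974] [ 5.8  0.9 -7.1] 0.012
set2 26.5 [0.5271 0.1849 0.198 ] [ 5.3  0.3 -7. ] 0.0123
open 26.8 [0.527  0.1849 0.1987] [-0.2 -0.5  0.2] 0.0303
pred [299.97888347 138.30255853]
[ 364   97   40   39 1066] [383.23921201 116.56097561] [ 0.4233 -0.1038]
[ 266  105   72   64 3135] [300.89314195 136.94162679] [ 0.5001 -0.0832]
[535 165  25  84 925] [552.48864865 212.22162162] [ 0.1735 -0.0088]
[117 182  43  44 809] [140.41161928 200.61804697] [ 0.6572 -0.0265]
[375 251  41  40 928] [394.84590517 269.90625   ] [0.3982 0.0523]
```

Steel disc at (0.5003, −0.083), matching the prediction. Push it.

```bash
python3 - <<'E'
from h import *
rot=[180,0,-90.7]; z=.1746; x=.5003
robot.set_gripper(.024)
robot.move_pose([x,-.144,.215],rot); print(robot.line_to([x,-.144,z],vel=.06,guard=6)); robot.pause(.1); st("dn")
print(robot.line_to([.5249,.048,z],vel=.07,guard=10)); st("aligned")
print(robot.line_to([.5253,.105,z],vel=.035,guard=8)); st("near")
print(robot.line_to([.5255,.1215,z],vel=.012,guard=6)); st("home")
robot.line_to([.5253,.108,z],vel=.05); robot.pause(.2)
print(robot.line_to([.5255,.1215,z],vel=.012,guard=10)); st("home2")
robot.line_to([.5253,.095,z],vel=.08); robot.line_to([.5253,.06,.20],vel=.1); robot.line_to([.525,.06,.36],vel=.25); robot.pause(.1)
c=robot.get_calibration("wrist"); w=robot.grab_frame("wrist"); pickle.dump(c,open("w6.pkl","wb")); cv2.imwrite("pics/w6.png",w)
s=robot.grab_frame("scene")
a=cv2.resize(s[140:250,290:390],(400,440),interpolation=cv2.INTER_CUBIC); b=cv2.resize(w[165:355,205:345],(324,440),interpolation=cv2.INTER_CUBIC)
cv2.imwrite("pics/c6.png",np.hstack([a,b]));st("e")
E
```

```text
False
dn 30.4 [ 0.5005 -0.1442  0.1751] [-0.4 -0.1  0.3] 0.0241
False
aligned 33.3 [0.5249 0.0479 0.1746] [ 0.2 -0.4 -0. ] 0.024
False
near 35.1 [0.5253 0.1049 0.1746] [ 0.2 -0.7  0.8] 0.0239
True
home 36.0 [0.5254 0.1161 0.1744] [ 0.  -4.7  2.1] 0.0244
True
home2 37.3 [0.5254 0.1165 0.1744] [ 0.7 -5.3  2.1] 0.024
e 39.3 [0.5245 0.0601 0.3583] [-0.3 -1.1 -0.1] 0.0239
```

View pics/c6.png

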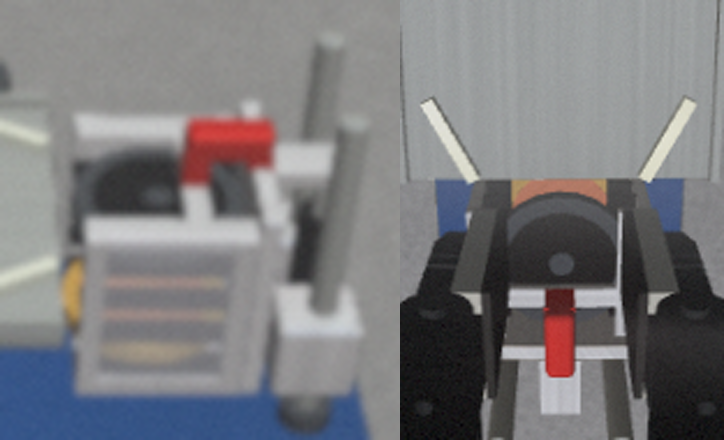

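Steel stopped at 0.1161–0.1165, exactly the computed home, whereas bronze stopped at 0.1133. So bronze is probably ~2.5 mm short, the finger or body having met the raised frame. I'll check the numbers, then raise the magazine again and finish bronze with the tool tilted clear of the frame.

```bash
python3 - <<'E'
from h import *
c4,c6=(pickle.load(open(n,"rb")) for n in("w4.pkl","w6.pkl"))
f=lambda c,u,v,z: np.round(atz(ray(c,((u-400)/2.314+204.7,v/2.316+164.7)),z),4)
print("bronze",f(c4,561,260,.106),"steel",f(c6,562,264,.106))
rot=[180,0,-90.7]; x,y=.527,.185
robot.set_gripper(.03)
robot.move_pose([x,y,.26],rot); robot.line_to([x,y,.22],vel=.12); robot.pause(.1)
print(robot.line_to([x,y,.1985],vel=.04,guard=6)); st("down")
robot.set_gripper(0.0); p=st("grip")
print(robot.line_to([p[0],p[1],.2504],vel=.04,guard=28)); robot.pause(.2); q=st("set")
robot.line_to([p[0],p[1],2*.2504-q[2]],vel=.01); robot.pause(.1); st("set2")
robot.set_gripper(.03); robot.line_to([p[0],p[1],.32],vel=.15); st("e")
E
```

```text
bronze [0.5244 0.1594] steel [0.5242 0.161 ]
False
down 41.5 [0.527  0.185  0.1985] [ 0.3 -0.2 -0.2] 0.0297
grip 41.8 [0.5272 0.1851 0.1988] [0.4 0.2 1.7] 0.0127
False
set 43.5 [0.5272 0.185  0.2496] [  5.3   0.4 -10.4] 0.0126
set2 43.8 [0.5272 0.185  0.2504] [  4.6   1.  -10. ] 0.0122
e 44.7 [0.5271 0.185  0.3194] [ 0.8 -0.3 -0.2] 0.03
```

```bash
python3 - <<'E'
from h import *
rot=[180,7,-90.7]; z=.1747; x=.5253
robot.set_gripper(.024)
robot.move_pose([x,.03,.26],rot); robot.line_to([x,.06,z],vel=.12,); robot.pause(.1); st("dn")
print(robot.line_to([x,.098,z],vel=.06,guard=8)); st("near")
print(robot.line_to([.5255,.112,z],vel=.012,guard=7)); st("home")
robot.line_to([x,.102,z],vel=.05); robot.pause(.2)
print(robot.line_to([.5255,.112,z],vel=.012,guard=9)); st("home2")
robot.line_to([x,.08,z],vel=.08); robot.line_to([x,.06,.22],vel=.12); robot.line_to([.525,.06,.36],vel=.25,rotation=[180,0,-90]); robot.pause(.1)
c=robot.get_calibration("wrist"); w=robot.grab_frame("wrist"); pickle.dump(c,open("w7.pkl","wb")); cv2.imwrite("pics/w7.png",w)
s=robot.grab_frame("scene"); cv2.imwrite("pics/s7.png",s); cv2.imwrite("pics/t7.png",robot.grab_frame("top"))
st("e")
# bench items unchanged? difference of top/scene pictures to the first ones, by region
d=cv2.absdiff(cv2.imread("pics/s7.png"),cv2.imread("pics/scene0.png")).max(2)
for n,(x0,y0,x1,y1) in dict(bushA=(205,285,252,340),caliper=(300,285,440,345),turq=(128,280,180,322)).items(): print(n,(d[y0:y1,x0:x1]>40).sum())
d=cv2.absdiff(cv2.imread("pics/t7.png"),cv2.imread("pics/top0.png")).max(2); print("top bushB",(d[315:355,254:292]>40).sum())
E
```

```text
dn 46.6 [0.5258 0.0598 0.1756] [ 0.   0.3 -0.6] 0.0237
False
near 47.4 [0.5253 0.098  0.1747] [ 0.2 -0.4 -0.4] 0.0238
True
home 48.3 [0.5255 0.1085 0.1747] [-0.3 -3.4  2.6] 0.024
True
home2 49.5 [0.5255 0.1088 0.1747] [ 0.  -4.1  2.8] 0.0241
e 51.5 [0.5246 0.0599 0.3586] [-0.4 -0.8  0.1] 0.0244
bushA 0
caliper 0
turq 0
top bushB 1520
```

```bash
python3 - <<'E'
from h import *
c=pickle.load(open("w7.pkl","rb")); w=cv2.imread("pics/w7.png"); a=cv2.imread("pics/w4.png")
d=cv2.absdiff(w,a).max(2); print("bushB wrist",(d[165:230,365:425]>40).sum(),"bushA",(d[110:160,110:165]>40).sum(),"caliper",(d[200:300,140:180]>40).sum())
def inv(c,X):
    R=cv2.Rodrigues(c["rvec"])[0]; v=R@np.array(X)+np.ravel(c["tvec"]); f=210/np.tan(np.radians(c["vertical_fov"])/2)
    h=np.hypot(*v[:2]); return np.array([c["cx"],c["cy"]])+v[:2]/h*f*np.arctan2(h,v[2])
for y in np.arange(.110,.172,.002):
    u=inv(c,[.5245,y,.1576]); v=inv(c,[.5245,y,.1066])
    print(round(y,3),np.round(u[1],1),w[int(round(u[1])),int(round(u[0]))],"|",np.round(v[1],1),w[int(round(v[1])),int(round(v[0]))])
E
```

```text
bushB wrist 34 bushA 254 caliper 185
0.11 255.1 [ 95 141 175] | 235.3 [158 156 155]
0.112 257.0 [ 97 119 177] | 237.0 [156 155 155]
0.114 259.0 [ 98 122 183] | 238.8 [157 156 154]
0.116 261.0 [ 94 119 184] | 240.5 [131 108  99]
0.118 262.9 [ 93 118 180] | 242.3 [131  99  87]
0.12 264.9 [ 93 116 182] | 244.0 [129  97  88]
0.122 266.8 [ 70  82 117] | 245.7 [ 93  99 105]
0.124 268.7 [54 54 59] | 247.4 [ 79  89 101]
0.126 270.6 [75 76 76] | 249.1 [ 93 124 147]
0.128 272.5 [85 79 79] | 250.8 [ 99 147 177]
0.13 274.4 [80 74 75] | 252.5 [ 96 144 173]
0.132 276.3 [83 77 79] | 254.2 [ 96 143 173]
0.134 278.2 [54 54 54] | 255.9 [ 97 129 177]
0.136 280.0 [43 42 44] | 257.6 [ 95 118 178]
0.138 281.8 [39 41 45] | 259.2 [ 98 122 183]
0.14 283.7 [38 38 40] | 260.9 [ 94 119 184]
0.142 285.5 [39 43 44] | 262.5 [ 93 118 180]
0.144 287.3 [37 39 39] | 264.2 [ 89 115 181]
0.146 289.1 [34 36 38] | 265.8 [ 83 105 163]
0.148 290.9 [42 42 43] | 267.4 [ 70  82 117]
0.15 292.6 [38 39 41] | 269.0 [54 54 59]
0.152 294.4 [39 37 41] | 270.6 [75 76 76]
0.154 296.1 [40 42 46] | 272.2 [84 82 81]
0.156 297.9 [84 79 79] | 273.8 [80 74 75]
0.158 299.6 [79 74 75] | 275.4 [81 78 76]
0.16 301.3 [80 75 74] | 277.0 [80 73 74]
0.162 303.0 [80 76 74] | 278.5 [38 39 41]
0.164 304.7 [81 76 75] | 280.1 [43 42 44]
0.166 306.4 [81 75 74] | 281.6 [39 41 45]
0.168 308.1 [46 47 49] | 283.2 [38 37 39]
0.17 309.7 [40 37 45] | 284.7 [39 43 44]
```

Both front rims now read y≈0.125 and the steel boss reads y≈0.161, so both discs are home. The bushes and caliper are unchanged.

```bash
python3 -c "
from plant import robot
print(robot.job_done())"
```

```text
the job is handed in; nothing more can be done
None
```

The job is handed in: the bronze disc is home in the bottom slot and the steel disc in the top slot by my measurements, the bushes and caliper show no sign of having moved, and the verdict was not returned; bronze had first stopped about 2.5 mm short, so after loading the steel disc I raised the magazine again and pushed bronze home (about 51.5 s used).

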